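# Close and clamp the resist pressure pot

## Task

Close up the small pressure pot: set the larger of the two steel lids squarely on its mouth, swing the clamp arm over it as far as it goes, then turn the round knurled knob clockwise until it stops tight, pressing the lid down. Leave the smaller lid, the bottle, the jar and the wrench where they are.

Things in the scene. Friction and masses are not known exactly. Their poses are not given: they have to be found in the camera images.
- pot_mouth (a point): Centre of the pot's open mouth, at rim height, 48 mm above the table. The pot is a fixed stainless vessel, outside diameter 84 mm, bore 70 mm, on a dark plate 12 mm thick (195 x 110 mm). The pot's x axis points (level) from the mouth to the post of the clamp arm; z is up. The pot's place and yaw vary.
- post_axis (a point): Point on the vertical axis of the clamp arm's post, 95 mm from the mouth's centre along the pot's x axis, 118 mm above the table (the arm bar's mid-height). Post diameter 20 mm; the arm's hub on it is 34 mm across and reaches up to 137 mm above the table.
- swing_arm (a joint): Angle of the clamp arm about the post, rad. 0 = closed against its stop, the knob straight over the mouth; grows as the arm swings away, counter-clockwise seen from above; starts 1.15 to 1.7. It stays where it is left (about 0.12 N m of friction).
- bar_end (a point): Point on the arm bar's free end, at mid-height (118 mm above the table), 132 mm from the post axis; the bar ends 18 mm farther out. The bar is aluminium, 20 mm wide and 16 mm tall, and can be gripped across its width from above or pushed from the side. The point's x axis points along the bar, from the free end to the post.
- knob_grip (a point): Centre of the knurled round steel knob on the clamp arm, 40 mm diameter and 28 mm tall (this point is half-way up), 95 mm from the post axis, at 162 mm above the table when fully unscrewed; it sinks as it is screwed down. Grip it across its diameter, in any yaw. The arm bar's top lies at 126 mm above the table.
- knob (a joint): Turn of the knob, rad, from fully unscrewed (0), clockwise seen from above, to a hard stop at 4.2; starts 0.6 to 1.6, so it takes several grasps. It sinks 1.6 mm per rad. With lid on and arm closed the pad meets the lid at about 2.8, then its spring is squeezed until the stop. It stays where left (0.06 N m friction).
- clamp_pad: Black rubber pad, 24 mm diameter and 12 mm tall, under the arm on the knob's spindle; origin at the centre of its underside, 92.5 mm above the table when the knob reads 0. Sprung upwards: it gives about 2 mm between meeting the lid and the knob's stop, pressing with about 15 N then.
- lid_center (a point): Larger lid, loose, about 0.35 kg, lying plug down; point on its axis half-way up its 46 mm. From below: plug 62 mm dia x 6 mm, flange 80 dia x 8, boss to grip 32 dia x 32 (14 to 46 mm up). Keep fingertips above the flange: grip the boss's upper half. On the pot the plug hangs in the bore, the flange rests on the rim and this point is 17 mm above the rim. Either lid may be the nearer to the pot.
- small_lid_center (a point): The smaller lid, loose, not to be moved: flange 56 mm diameter, plug 40 mm, otherwise like the larger; point on its axis half-way up its 46 mm height.
- bottle_center (a point): White plastic bottle, 60 mm diameter, 150 mm tall, standing; point on its axis half-way up. Bystander.
- jar_center (a point): Amber glass jar with black cap, 60 mm diameter, 70 mm tall, standing; point on its axis half-way up. Bystander.
- wrench_center (a point): Steel wrench 160 mm long, lying flat; point near its middle. Bystander.
There are look-alikes about, which are no part of the job. What is shaped like the part that bears lid_center but brown or pink is not meant.

How it is judged (in metres and radians):
On the way, in this order (a step that is already met when the one before it is completed fails the run):
1. the larger lid sits squarely on the pot's mouth (horizontal distance between lid_center and pot_mouth below 0.006 m and z of lid_center in the frame of pot_mouth between 0.0145 and 0.0195 m and angle between lid_center's own z axis and vertical below 0.05 rad), for 0.2 s.
2. the clamp arm is swung fully over the seated lid (all of step 1 and value of joint swing_arm below 0.05 rad), for 0.2 s.
3. the knob is screwed down tight on the lid (all of step 2 and value of joint knob above 4.05 rad and contact force between clamp_pad and lid above 7 N), for 0.2 s.
At the end, for the whole second after the job is handed in: The larger lid sits on the mouth (within 6 mm of centre, level within 0.05 rad, flange down on the rim within 2.5 mm), the clamp arm is closed within 0.05 rad, the knob is within 0.15 rad of its stop and the pad presses on the lid with more than 7 N (all of step 3); the robot touches nothing.
It fails at once if the smaller lid is moved more than 30 mm (distance of small_lid_center from where it was at the start of the episode above 0.03 m).
It fails at once if the bottle is moved more than 30 mm (distance of bottle_center from where it was at the start of the episode above 0.03 m).
It fails at once if the jar is moved more than 30 mm (distance of jar_center from where it was at the start of the episode above 0.03 m).
It fails at once if the wrench is moved more than 30 mm (distance of wrench_center from where it was at the start of the episode above 0.03 m).
It also fails if it takes over 72 s, if anything falls off the work surface, if the arm or the gripper's body presses on something with over 40 N, if the wrist force passes 120 N, or if a joint passes its speed limit or range.

## Robot

A 6-joint arm with a two-finger parallel gripper is mounted at the origin on the work surface. World frame = base frame: x ahead of the robot, y to its left, z up, the work surface at z = 0. Lengths are in mm, angles in degrees, forces in N, time in s.
With the tool pointing down it reaches from about 325 to 925 mm from the base axis. Payload 3.1 kg.
Tool frame: the origin (TCP) lies at the very end of the fingers, on their centre line; the grasp point (between the pads) lies grasp_offset behind it (grasp_offset is the distance from the TCP to the grasp point, in mm); z points along the fingers, x is the direction in which the jaws open and shut, and the axes are right-handed (so a half turn about z gives the same grasp; the last joint's range is limited). The gripper opens to 85 mm and grips with 20 to 120 N. Pads are 22 mm wide; open, the fingers measure 114 mm over their backs; the gripper's body (76 mm by 85 mm) begins 54 mm behind the grasp point. The pads swing forward as they close: fully open they stand 13 mm farther back than shut.
Start: joints at [-73.694, 12.427, 92.441, -0, 75.132, -6.429], TCP at [241.565, -576.442, 231.3] pointing down, gripper open.
Joint ranges: [-157.48, 157.48], [-44.54, 120.13], [17.64, 146.25], [-64.5, 244.5], [7.68, 150.69], [-147.95, 147.95]. Speed limits (degrees/s): [159.86, 159.86, 180, 180, 180, 180].

## Interface

Orientations are given as [roll, pitch, yaw] about the fixed x, y, z axes, in that order (R = Rz(yaw) Ry(pitch) Rx(roll)).
In Python, from station import * gives the robot as it stands. Calls block until the motion is done:
- goto(position, orientation): joint-space move of the TCP to a pose.
- move_l(position, attitude=None, speed=150): straight line of the TCP; attitude=None keeps the orientation; speed is the mean speed in mm/s.
- move_j(angles): joint-space move.
- grip(opening, squeeze=None): finger opening in mm; squeeze is the grip in N (None keeps the last); returns when the fingers have stopped.
- wait(seconds).
- solve_ik(position, orientation): joint angles nearest the present ones, or None.
- get_obs(): the state.
- get_image(name): name is "scene" or "side" or "wrist"; returns the picture (480x640x3 uint8, red, green, blue); there is no depth.
- get_calibration(name): a dict with "fx", "fy", "cx", "cy" (pixels), "R" (3x3) and "t" (3): a world point X has camera coordinates R X + t; the wrist camera has in their place "mount" (4x4, takes a point from camera to tool coordinates, whose origin is the TCP and whose axes are the tool frame's). Camera axes: x right, y down, z forward; pixel columns grow to the right and rows downward; lengths in mm; the calibration is good to about 2 mm. The wrist camera is an equidistant fisheye: a pixel r from the principal point sees the ray r / f radians off the axis. A picture is of the moment at which its call begins: read the wrist's pose just before it. get_calibration takes no time and is no camera call.
A pose or a line that the arm cannot do raises Unreachable and nothing moves.
- sign_off(): hands the job in, once; it reports no verdict.
Trained networks look in the newest picture that a camera, given by its name, has taken for a name from the list of things; names that differ only in an ending like _2 or _b are one class to them, and where a whole thing is asked for, a point or a joint stands for the part that bears it (a point fixed in the world has none). Each returns a list of dicts, best first, with "score" (0 to 1); they miss things now and then, are a little off and sometimes report something else, mostly with a low value. They report only what shows in the picture. A call takes as long as a camera call. They do not tell look-alikes from the thing itself.
- spot_in(name, camera): "extent" ([centre column, centre row, width, height] in pixels, round what is visible of it).
- regions_of(name, camera): "region" (480x640 bool, what is visible of it) and "extent" ([centre column, centre row, width, height] in pixels, round what is visible of it).
The state is a dict: "t": time; "joint_pos": joint angles; "qvel": joint speeds; "effort": joint torques, N m; "tcp_pos": TCP position; "ee_rot": TCP orientation; "wrist_force": force on the tool from outside, world axes, zero at the start; "moment": the same for the moment, N m; "grip_width": finger opening in mm.
Only numpy, scipy, OpenCV 4.12 (cv2) and the standard library are available. Lean on these libraries where they do the work, as an engineer would, in place of code of your own. Each camera call takes 0.05 s, during which the arm holds its last target.

## Working session

There is one attempt and no reset: what is moved stays moved. The work goes in short steps, each a Python script; the robot and the scene stay as the last script left them, time stands still between calls to the robot, and variables do not carry over. Pictures are saved under pics/ and viewed, and the job is handed in when it is done.

```bash
ls; mkdir -p pics
python3 - <<'E'
from station import *
import cv2
for n in("scene","side","wrist"):
    cv2.imwrite(f"pics/{n}0.png",get_image(n)[:,:,::-1])
    c=get_calibration(n);print(n,{k:(v.tolist() if hasattr(v,'tolist') else v) for k,v in c.items()})
o=get_obs();print(o)
try: print(grasp_offset)
except Exception as e: print(e)
E
```

```text
pics
scene {'fx': 448.5778809229842, 'fy': 448.5778809229842, 'cx': 324.93710445506184, 'cy': 235.48615137095848, 'R': [[-0.701512572937208, 0.7126522295169777, 0.0026286451831648706], [0.5357548340008498, 0.529805428367448, -0.657474688423141], [-0.4699434730430245, -0.4598184509530534, -0.7534720461353522]], 't': [375.61199805692445, -169.7272968268163, 1297.8591661326498]}
side {'fx': 455.67524315862266, 'fy': 455.67524315862266, 'cx': 322.29028348680134, 'cy': 247.2877095152286, 'R': [[0.9482169700012983, -0.3167583610184401, -0.023424741758838415], [-0.17712480592416463, -0.4661218004252195, -0.8668086699466491], [0.26365011080574907, 0.8260717934255252, -0.4980903644709993]], 't': [-490.8363022845384, 183.82071565481755, 1229.7365032920366]}
wrist {'fx': 371.64829954431775, 'fy': 371.64829954431775, 'cx': 316.0287754354407, 'cy': 238.68954127669232, 'mount': [[0.9999990716218837, -0.0008151998292866156, 0.0010918812237598232, -0.7493130865573461], [0.00042055316313912796, 0.9468281245152592, 0.3217395309282824, -82.22842056306912], [-0.0012961058619734226, -0.3217387730382409, 0.9468275883356169, -142.93682497382017], [0.0, 0.0, 0.0, 1.0]]}
{'t': 0.15, 'joint_pos': array([-7.36955956e+01,  1.24681803e+01,  9.25116394e+01, -3.73632680e-04,
        7.51302854e+01, -6.42812592e+00]), 'qvel': array([-0.05483369, -0.12491028, -0.32239261,  0.02953491, -0.11155951,
        0.05619445]), 'effort': array([ 8.22005495e-05, -3.97445905e+01, -3.04416883e+01, -1.62846313e-04,
        5.84598849e-03, -2.30433375e-05]), 'tcp_pos': array([ 241.35925915, -575.81507295,  230.2145849 ]), 'ee_rot': array([-1.79988032e+02,  1.09453299e-01, -6.72673620e+01]), 'wrist_force': array([-0.02811488,  0.63575424, -0.6557422 ]), 'moment': array([ 0.04227255, -0.00076014, -0.04970352]), 'grip_width': 85.36133172585919}
18.700000000000003
```

View pics/scene0.png

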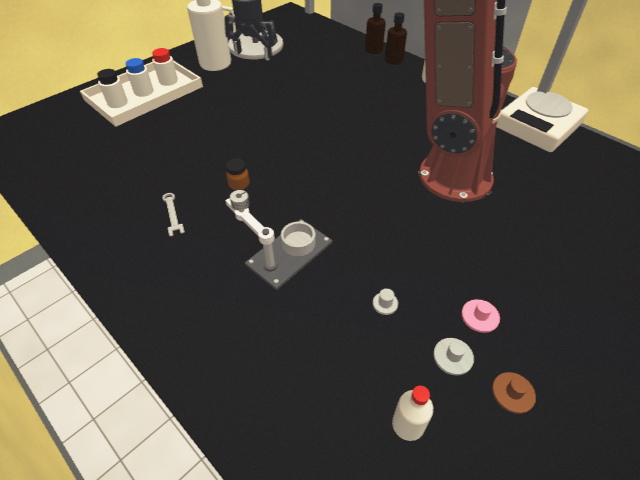

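View pics/side0.png

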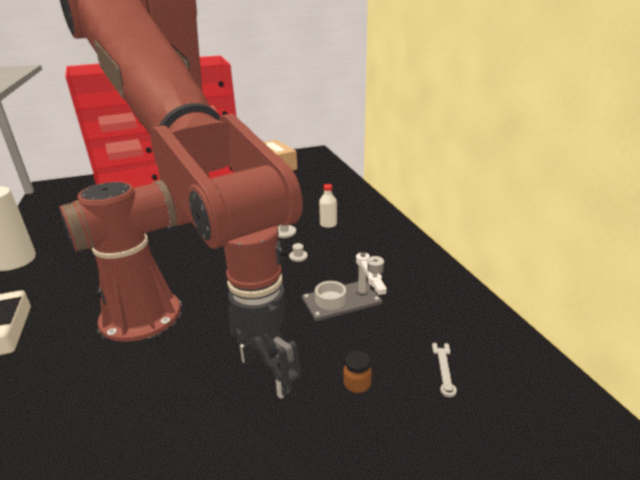

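View pics/wrist0.png

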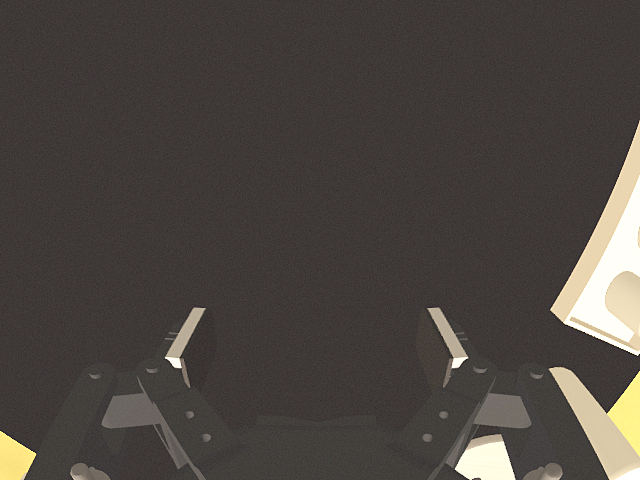

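Scene image: there are four lid shapes, grey at (454,356), a smaller grey one at (386,300), pink at (481,315) and brown at (514,392). The grey one at (454,356) fits: it is steel-coloured and has the larger flange. The bottle is at (412,415). The pot mouth is at about (298,236), the post top at (266,234) and the knob at (239,198).

```bash
cat > h.py <<'E'
from station import *
import numpy as np, cv2
def ray(n,uv,pose=None):
    c=get_calibration(n)
    u,v=uv
    if n=="wrist":
        x=(u-c['cx']);y=(v-c['cy']);r=np.hypot(x,y);th=r/c['fx']
        d=np.array([np.sin(th)*x/max(r,1e-9),np.sin(th)*y/max(r,1e-9),np.cos(th)])
        p,R=pose;M=np.array(c['mount'])
        return p+R@M[:3,3], R@M[:3,:3]@d
    R=np.array(c['R']);t=np.array(c['t'])
    d=np.array([(u-c['cx'])/c['fx'],(v-c['cy'])/c['fy'],1])
    return -R.T@t, R.T@d
def onz(n,uv,z,pose=None):
    o,d=ray(n,uv,pose);return o+d*(z-o[2])/d[2]
def proj(n,X,pose=None):
    c=get_calibration(n);X=np.asarray(X,float)
    if n=="wrist":
        p,R=pose;M=np.array(c['mount']);q=M[:3,:3].T@(R.T@(X-p)-M[:3,3])
        r=np.hypot(q[0],q[1]);th=np.arctan2(r,q[2]);return np.array([c['cx']+c['fx']*th*q[0]/r,c['cy']+c['fx']*th*q[1]/r])
    q=np.array(c['R'])@X+np.array(c['t']);return np.array([c['cx']+c['fx']*q[0]/q[2],c['cy']+c['fy']*q[1]/q[2]])
def Rm(rpy):
    from scipy.spatial.transform import Rotation as Ro
    return Ro.from_euler('xyz',rpy,degrees=True).as_matrix()
def pose():
    o=get_obs();return np.array(o['tcp_pos']),Rm(o['ee_rot'])
E
python3 - <<'E'
from h import *
np.set_printoptions(precision=1,suppress=True)
im=get_image("scene")
for a,b,c,s in((200,150,160,'pot'),(360,270,190,'lids')):
    cv2.imwrite(f"pics/scene_{s}.png",cv2.resize(im[b:b+int(c*.75),a:a+c],(800,600),interpolation=cv2.INTER_CUBIC)[:,:,::-1])
im=get_image("side")
cv2.imwrite(f"pics/side_pot.png",cv2.resize(im[200:320,270:430],(800,600),interpolation=cv2.INTER_CUBIC)[:,:,::-1])
zs=dict(pot_mouth=48,lid_center=8,small_lid_center=23,bottle_center=75,jar_center=35,wrench_center=5,knob_grip=160,post_axis=118,bar_end=118,swing_arm=118)
get_image("scene")
for n,z in zs.items():
    try:
        for r in spot_in(n,"scene")[:4]: print(n,round(r['score'],2),np.array(r['extent']),onz("scene",r['extent'][:2],z))
    except Exception as e: print(n,e)
E
```

```text
pot_mouth 0.66 [281.3 238.7 107.2  99. ] [ 535.6 -147.1   48. ]
lid_center 0.92 [479.1 317.1  35.1  39.4] [361.3 302.5   8. ]
lid_center 0.87 [513.  394.5  43.2  39.8] [464.9 442.3   8. ]
lid_center 0.55 [453.8 355.6  43.6  33.7] [477.  314.5   8. ]
small_lid_center 0.7 [386.7 302.1  20.8  24.6] [482.2 138.8  23. ]
bottle_center 0.81 [413.7 413.7  43.4  53.4] [655.8 334.6  75. ]
jar_center 0.89 [235.9 174.9  21.8  32.6] [ 461.2 -420.8   35. ]
wrench_center 0.72 [170.8 214.   20.3  42.2] [ 661.4 -449.9    5. ]
knob_grip 0.63 [239.1 201.1  24.9  20.4] [ 586.6 -219.4  160. ]
bar_end 0.69 [248.7 215.8  46.6  51.7] [ 578.6 -203.7  118. ]
swing_arm 0.72 [251.8 217.4  50.6  53. ] [ 576.8 -194.7  118. ]
```

View pics/scene_pot.png

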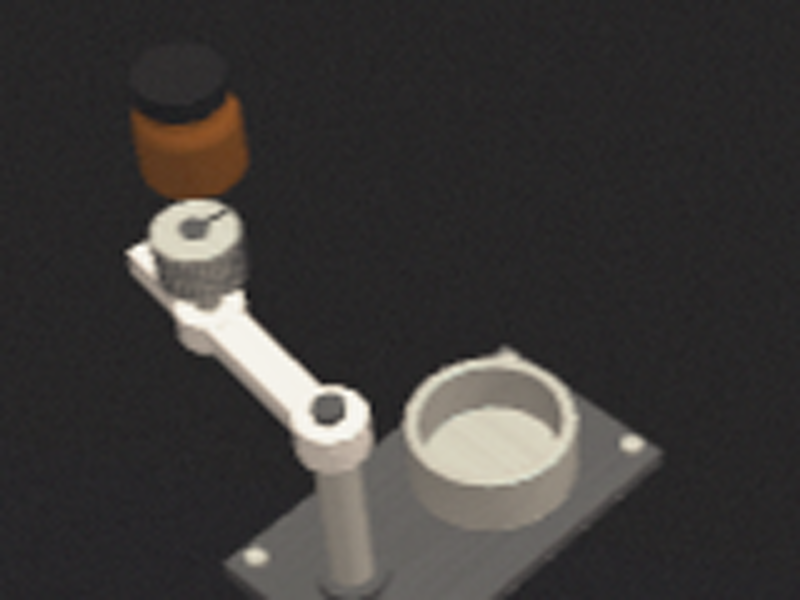

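View pics/scene_lids.png

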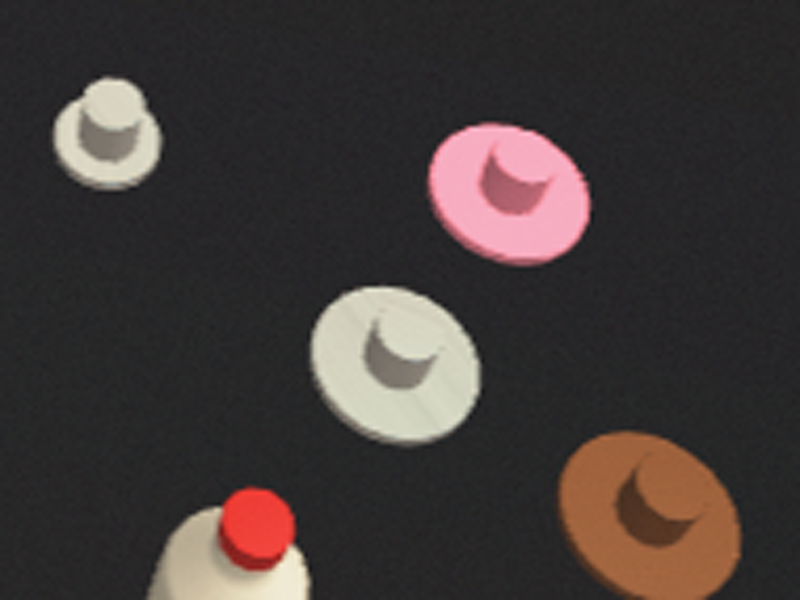

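View pics/side_pot.png

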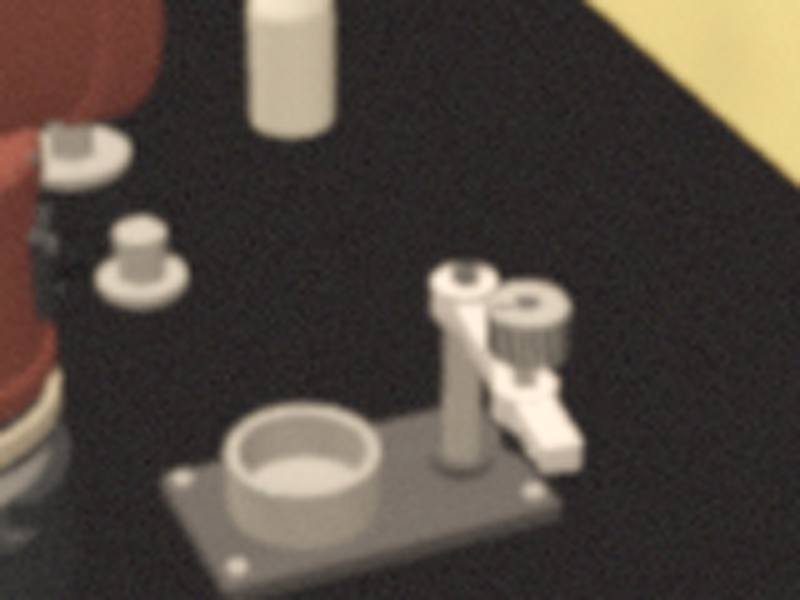

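The enlarged crop confirms it: the target is the large grey-steel lid at scene (454,357). Pink and brown are decoys, and the one at (386,300) is the smaller lid. Next I'll get close looks from the wrist camera at the lid and then the pot.

Run:
```python
from h import *
np.set_printoptions(precision=1,suppress=True)
for l,uv,z in(("lid",(454,356.7),14),("mouth",(298.4,235),48),("post",(266.4,232),137),("knobtop",(239.4,197),174),("mouth side",None,48)):
    if uv: print(l,onz("scene",uv,z))
print("side mouth",onz("side",(270+301/5,200+448/5),48),"side knobtop",onz("side",(270+530/5,200+303/5),174),"post",onz("side",(270+466/5,200+272/5),137))
L=onz("scene",(454,356.7),14)
# stand so that camera is above: tool y axis world
for yaw in(0,90,180,-90):
    q=solve_ik([L[0],L[1],220],[180,0,yaw]);print(yaw,q)
```

```text
lid [482.1 316.9  14. ]
mouth [ 498.6 -126.5   48. ]
post [ 592.2 -122.7  137. ]
knobtop [ 585.6 -216.4  174. ]
side mouth [ 498.2 -129.3   48. ] side knobtop [ 586.3 -221.9  174. ] post [ 593.6 -126.6  137. ]
0 [26.3  7.2 99.7 -0.  73.1 26.3]
90 [ 26.3   7.2  99.7  -0.   73.1 -63.7]
180 None
-90 [ 26.3   7.2  99.7   0.   73.1 116.3]
```

Run:
```python
from h import *
np.set_printoptions(precision=2,suppress=True)
goto([500,-128,230],[180,0,0]); wait(.2)
p,R=pose(); im=get_image("wrist"); np.savez("pot1.npz",p=p,R=R,im=im); cv2.imwrite("pics/w_pot1.png",im[:,:,::-1])
print(p,proj("wrist",[498.5,-128,48],(p,R)),proj("wrist",[593,-124.5,137],(p,R)),proj("wrist",[586,-219,174],(p,R)))
goto([482,317,150],[180,0,0]); wait(.2)
p,R=pose(); im=get_image("wrist"); np.savez("lid1.npz",p=p,R=R,im=im); cv2.imwrite("pics/w_lid1.png",im[:,:,::-1])
print(p,proj("wrist",[482,317,46],(p,R)),get_obs()['t'],get_obs()['wrist_force'])
```

```text
[ 499.95 -128.8   229.98] [315.3  208.94] [450.12 236.46] [437.38 377.91]
[482.7  316.15 150.32] [316.07 236.17] 4.8333 [-0.35 -0.4  -0.08]
```

View pics/w_pot1.png

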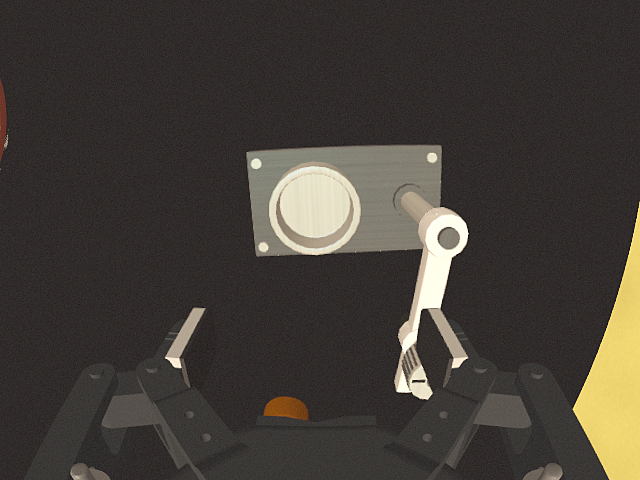

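View pics/w_lid1.png

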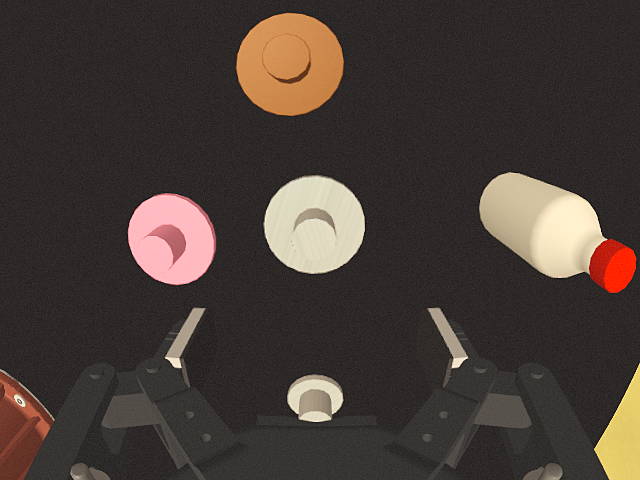

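Run:
```python
from h import *
np.set_printoptions(precision=2,suppress=True)
d=np.load("pot1.npz");P=(d['p'],d['R'])
def draw(im,c,r,z,P,col,s,off):
    pts=np.array([ (proj("wrist",[c[0]+r*np.cos(a),c[1]+r*np.sin(a),z],P)-off+.5)*s for a in np.linspace(0,2*np.pi,73)])
    cv2.polylines(im,[pts.round().astype(int)],True,col,1)
im=d['im'];s=4;off=np.array([240,130])
c=cv2.resize(im[130:280,240:440],None,fx=4,fy=4,interpolation=cv2.INTER_CUBIC)[:,:,::-1].copy()
draw(c,(498.5,-128),42,48,P,(0,0,255),s,off);draw(c,(498.5,-128),35,48,P,(0,255,0),s,off)
cv2.imwrite("pics/w_pot1c.png",c)
off=np.array([380,200]);c=cv2.resize(im[200:350,380:480],None,fx=4,fy=4,interpolation=cv2.INTER_CUBIC)[:,:,::-1].copy()
draw(c,(591.5,-122.5),17,137,P,(0,0,255),s,off)
cv2.imwrite("pics/w_hub1c.png",c)
d=np.load("lid1.npz");P=(d['p'],d['R']);im=d['im']
hsv=cv2.cvtColor(im,cv2.COLOR_RGB2HSV)
m=((hsv[...,2]>130)&(hsv[...,1]<45)).astype(np.uint8)
n,lab,st,ce=cv2.connectedComponentsWithStats(m)
l=lab[190,315];cs,_=cv2.findContours((lab==l).astype(np.uint8),cv2.RETR_EXTERNAL,cv2.CHAIN_APPROX_NONE)
k=max(cs,key=len)[:,0,:].astype(float)
k=cv2.convexHull(k.astype(np.int32))[:,0,:].astype(float)
X=np.array([onz("wrist",q,14,P)[:2] for q in k])
from scipy.optimize import least_squares
r=least_squares(lambda v:np.hypot(*(X-v[:2]).T)-v[2],[482,317,40],loss='soft_l1');print("lid flange",r.x,np.abs(r.fun).max())
off=np.array([240,160]);c=cv2.resize(im[160:300,240:390],None,fx=4,fy=4,interpolation=cv2.INTER_CUBIC)[:,:,::-1].copy()
draw(c,r.x[:2],40,14,P,(0,0,255),s,off);draw(c,r.x[:2],16,46,P,(0,255,0),s,off)
cv2.imwrite("pics/w_lid1c.png",c)
```

```text
lid flange [480.36 314.74  39.55] 0.4839960000762602
```

View pics/w_pot1c.png

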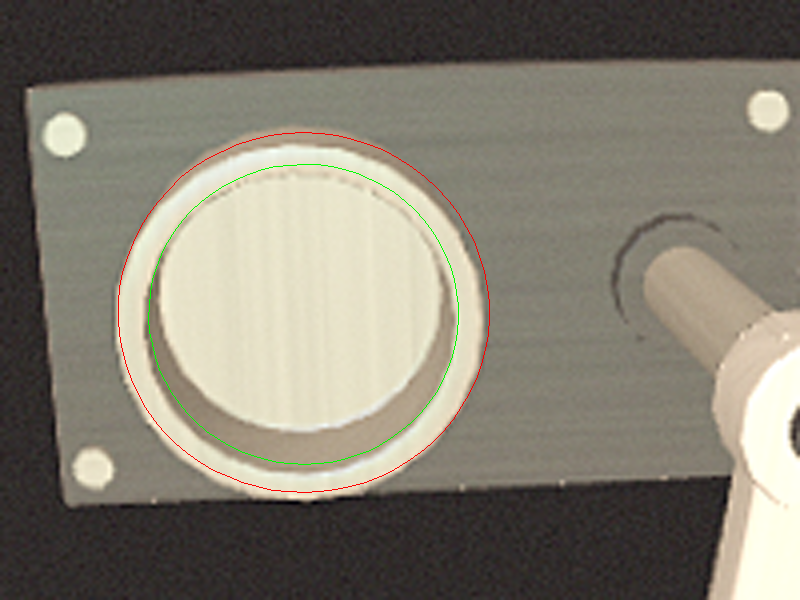

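View pics/w_hub1c.png

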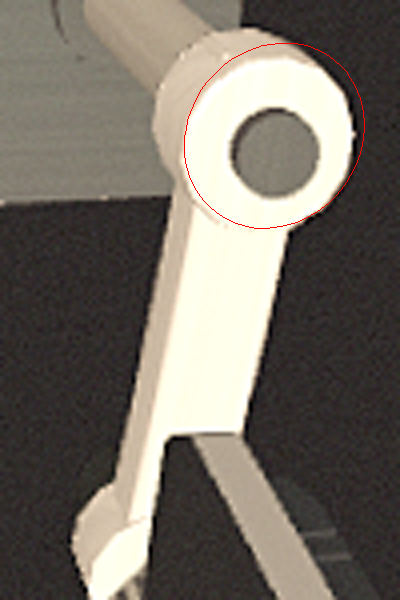

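View pics/w_lid1c.png

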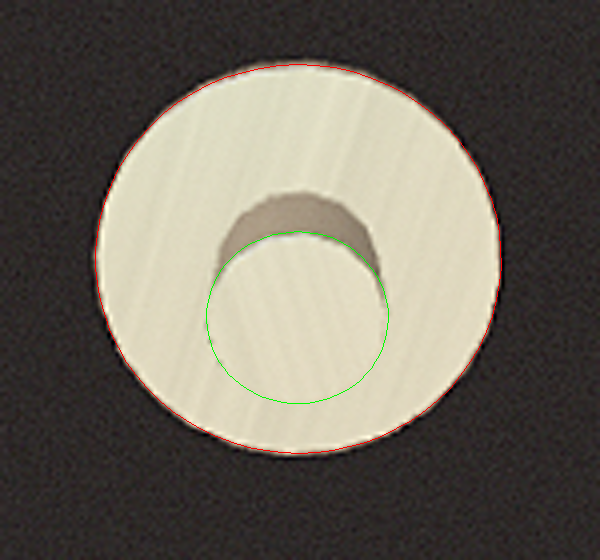

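Run:
```python
from h import *
from scipy.optimize import least_squares
from scipy.ndimage import map_coordinates
np.set_printoptions(precision=2,suppress=True)
d=np.load("pot1.npz");P=(d['p'],d['R']);g=d['im'].astype(float).mean(2)
g=cv2.GaussianBlur(g,(0,0),.8)
def fit(c,r,z,sign,arc,w=5):
    c=np.array(c,float)
    for it in range(4):
        A=np.radians(np.arange(*arc));X=[]
        rr=np.arange(r-w,r+w,.1)
        for a in A:
            uv=np.array([proj("wrist",[c[0]+q*np.cos(a),c[1]+q*np.sin(a),z],P) for q in rr])
            v=map_coordinates(g,[uv[:,1],uv[:,0]],order=1);dv=np.gradient(v)*sign
            k=dv.argmax();X.append(c+rr[k]*np.array([np.cos(a),np.sin(a)]))
        X=np.array(X)
        f=least_squares(lambda v:np.hypot(*(X-v[:2]).T)-v[2],[*c,r],loss='soft_l1',f_scale=.3);c=f.x[:2];w=max(2.5,w-1)
    print(sign,arc,f.x,"rms",np.sqrt(np.mean(f.fun**2)))
fit((497.6,-129.7),42,48,-1,(0,360,5))
fit((497.6,-129.7),42,48,-1,(170,370,5))
fit((497.6,-129.7),35,48,1,(180,360,5))
fit((591,-123),17,137,-1,(-40,140,5),4)
# plate direction from bolts
for a,b in(((240+65/4,130+135/4),(240+768/4,130+110/4)),):
    A=onz("wrist",a,12,P);B=onz("wrist",b,12,P);print(A,B,np.degrees(np.arctan2(*(B-A)[1::-1])),np.linalg.norm(B-A))
```

```text
Traceback (most recent call last):
  File "h.py", line 17, in proj
    c=get_calibration(n);X=np.asarray(X,float)
ValueError: time passes only in moves, steps and waits
```

```bash
cat >> h.py <<'E'
import functools
_gc=get_calibration
@functools.lru_cache(None)
def get_calibration(n): return _gc(n)
E
cat > fit.py <<'E'
from h import *
from scipy.optimize import least_squares
from scipy.ndimage import map_coordinates
def fit(g,P,c,r,z,sign,arc,w=5,pr=True):
    c=np.array(c,float)
    for it in range(4):
        A=np.radians(np.arange(*arc));X=[]
        rr=np.arange(r-w,r+w,.1)
        for a in A:
            uv=np.array([proj("wrist",[c[0]+q*np.cos(a),c[1]+q*np.sin(a),z],P) for q in rr])
            v=map_coordinates(g,[uv[:,1],uv[:,0]],order=1);dv=np.gradient(v)*sign
            k=dv.argmax();X.append(c+rr[k]*np.array([np.cos(a),np.sin(a)]))
        X=np.array(X)
        f=least_squares(lambda v:np.hypot(*(X-v[:2]).T)-v[2],[*c,r],loss='soft_l1',f_scale=.3);c=f.x[:2];w=max(2.5,w-1)
    if pr: print(sign,arc,f.x,"rms",np.sqrt(np.mean(f.fun**2)))
    return f.x
def gray(im): return cv2.GaussianBlur(im.astype(float).mean(2),(0,0),.8)
E
python3 - <<'E'
from fit import *
np.set_printoptions(precision=2,suppress=True)
d=np.load("pot1.npz");P=(d['p'],d['R']);g=gray(d['im'])
fit(g,P,(497.6,-129.7),42,48,-1,(0,360,5))
fit(g,P,(497.6,-129.7),42,48,-1,(170,370,5))
fit(g,P,(497.6,-129.7),35,48,1,(180,360,5))
fit(g,P,(591,-123),17,137,-1,(-40,140,5),4)
for a,b in(((240+65/4,130+135/4),(240+768/4,130+110/4)),):
    A=onz("wrist",a,12,P);B=onz("wrist",b,12,P);print(A,B,np.degrees(np.arctan2(*(B-A)[1::-1])),np.linalg.norm(B-A))
d=np.load("lid1.npz");P=(d['p'],d['R']);g=gray(d['im'])
fit(g,P,(480.4,314.7),40,14,-1,(0,360,5))
E
```

```text
-1 (0, 360, 5) [ 497.56 -130.34   41.48] rms 0.23829228058397378
-1 (170, 370, 5) [ 497.62 -130.42   41.45] rms 0.24557807248804772
1 (180, 360, 5) [ 497.55 -130.16   35.1 ] rms 0.2611073591460631
-1 (-40, 140, 5) [ 590.43 -124.2    16.21] rms 0.995765202235466
[440.62 -90.87  12.  ] [615.25 -83.    12.  ] 2.577395742772386 174.81300443684896
-1 (0, 360, 5) [480.39 314.56  39.97] rms 0.29370881460056
```

Run:
```python
from fit import *
np.set_printoptions(precision=2,suppress=True)
goto([480.4,314.7,150],[180,0,90]); wait(.2)
P=pose(); im=get_image("wrist"); g=gray(im);print(P[0])
a=fit(g,P,(480.4,314.7),40,14,-1,(0,360,5))
c=a[:2]*.5+np.array([480.4,314.6])*.5
move_l([c[0],c[1],40],[180,0,90],speed=200)
move_l([c[0],c[1],23],speed=60)
print(get_obs()['tcp_pos'],get_obs()['wrist_force'])
grip(25,50);o=get_obs();print(o['grip_width'],o['wrist_force'],o['tcp_pos'],o['t'])
cv2.imwrite("pics/w_grasp.png",get_image("wrist")[:,:,::-1])
```

```text
[480.4 314.7 150. ]
-1 (0, 360, 5) [480.16 314.37  39.9 ] rms 0.2745000516994937
[479.92 314.33  22.67] [ 0.96  0.08 -0.26]
30.541449296917055 [ 0.37 -0.46  3.36] [480.75 314.61  23.5 ] 8.1583
```

View pics/w_grasp.png

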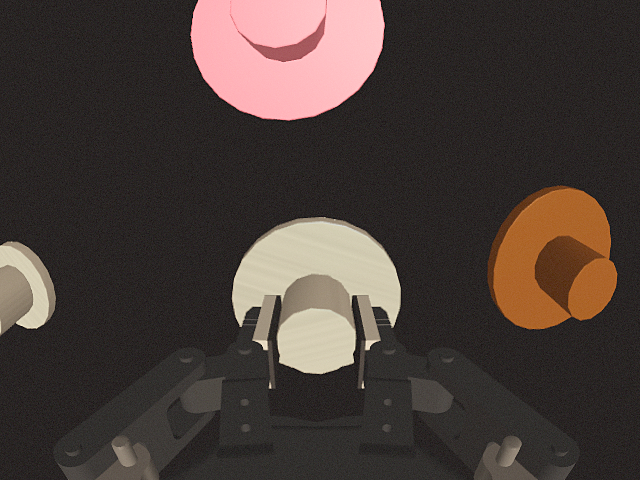

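The wrist picture shows the boss at (318,330) centred between the pads, with the fingertips clear of the flange. Grip width is 30.5 against the 32 mm boss. Next I'll lift it and carry it to the pot.

Run:
```python
from fit import *
np.set_printoptions(precision=2,suppress=True)
c=[480.3,314.5];m=[497.6,-130.3]
move_l([c[0],c[1],180],speed=200)
o=get_obs();print(o['grip_width'],o['wrist_force'])
goto([m[0],m[1],180],[180,0,90]);wait(.1)
move_l([m[0],m[1],85],speed=150);wait(.2)
o=get_obs();print(o['grip_width'],o['wrist_force'],o['tcp_pos'],o['t'])
for n in("scene","wrist"):
    im=get_image(n)
    if n=="scene": im=cv2.resize(im[170:290,220:380],(800,600),interpolation=cv2.INTER_CUBIC)
    cv2.imwrite(f"pics/{n}_above.png",im[:,:,::-1])
```

```text
30.14002398580741 [ 0.77  0.85 -3.08]
30.529179775780467 [-0.45 -0.48 -2.54] [ 498.79 -130.77   86.45] 11.8583
```

View pics/scene_above.png

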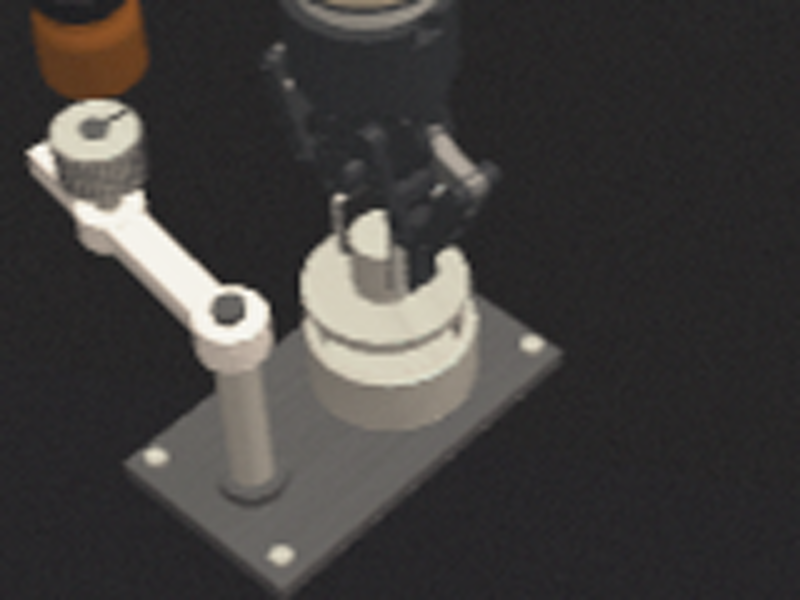

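View pics/wrist_above.png

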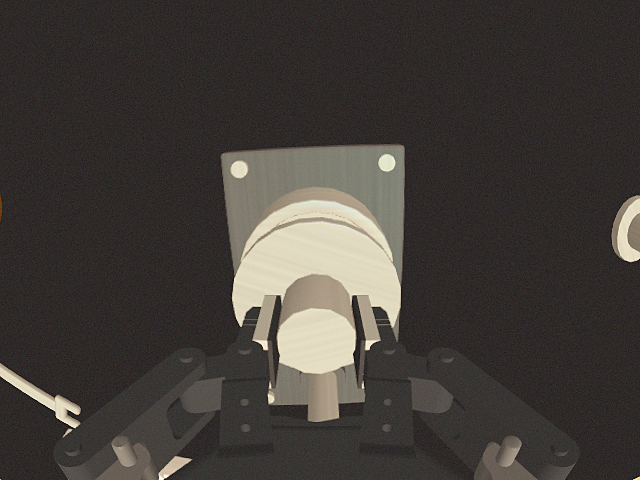

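The lid hangs level over the mouth: in the wrist view it is at (317,290) in front of the rim at (318,225), centred left to right. Now I'll lower it while watching the force.

Run:
```python
from fit import *
np.set_printoptions(precision=2,suppress=True)
m=[497.6,-130.3]
move_l([*m,68],speed=60);print(get_obs()['wrist_force'])
for z in(67,66,65.2,64.6,64):
    move_l([*m,z],speed=20);o=get_obs();f=o['wrist_force'];print(z,f,o['tcp_pos'])
    if f[2]>4: break
im=get_image("scene");im=cv2.resize(im[170:290,220:380],(800,600),interpolation=cv2.INTER_CUBIC)
cv2.imwrite(f"pics/scene_seat.png",im[:,:,::-1])
grip(60);wait(.1);o=get_obs();print(o['grip_width'],o['wrist_force'],o['t'])
move_l([*m,160],speed=200)
goto([m[0]-25,m[1],215],[180,0,90]);wait(.2)
P=pose();im=get_image("wrist");np.savez("seat.npz",p=P[0],R=P[1],im=im);cv2.imwrite("pics/w_seat.png",im[:,:,::-1])
g=gray(im);fit(g,P,m,40,62,-1,(0,360,5),4);fit(g,P,m,42,48,-1,(0,360,5),4)
im=get_image("side");im=cv2.resize(im[200:320,270:430],(800,600),interpolation=cv2.INTER_CUBIC);cv2.imwrite(f"pics/side_seat.png",im[:,:,::-1])
```

```text
[-0.05  0.66 -2.18]
67 [ 0.3  -0.25 -2.85] [ 497.79 -130.36   67.15]
66 [-0.31  0.73 -2.82] [ 497.61 -130.31   66.05]
65.2 [-0.91  0.29 -0.55] [ 497.85 -130.38   65.49]
64.6 [-3.24  1.69  5.96] [ 497.9  -130.39   65.48]
59.97307549516936 [-0.48 -0.27 -0.21] 13.9333
-1 (0, 360, 5) [ 493.77 -130.28   40.39] rms 0.5087728131629679
-1 (0, 360, 5) [ 498.8  -130.33   42.31] rms 0.5310206303841255
```

View pics/w_seat.png

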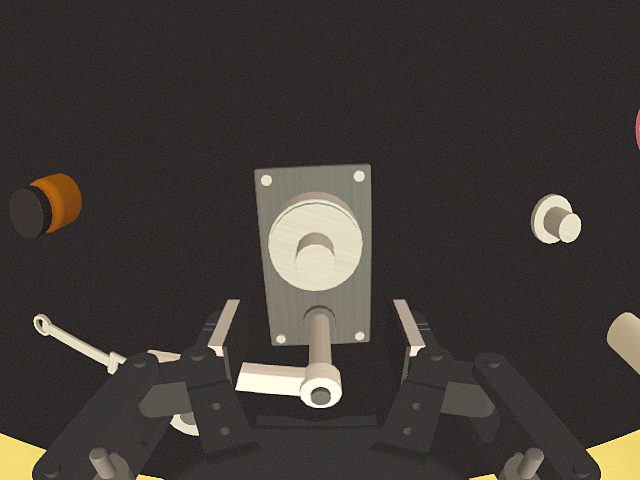

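View pics/side_seat.png

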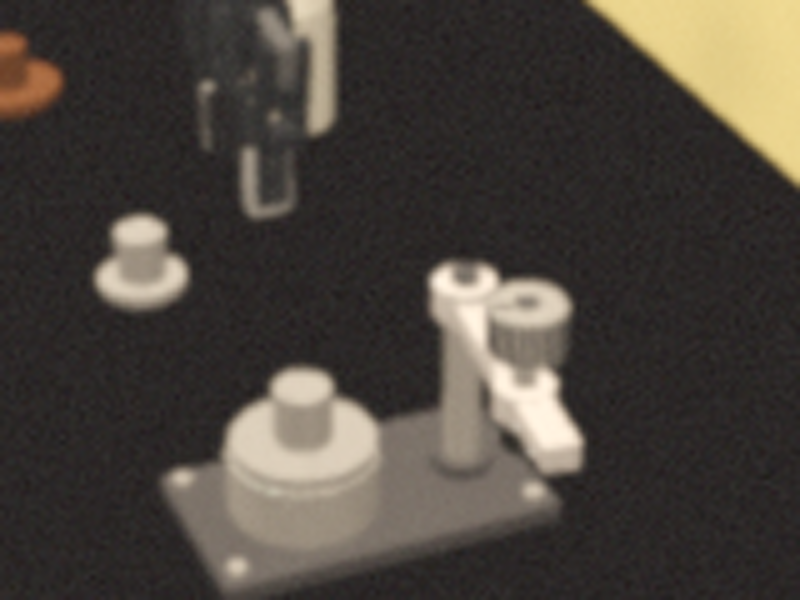

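Run:
```python
from fit import *
np.set_printoptions(precision=2,suppress=True)
d=np.load("seat.npz");P=(d['p'],d['R']);g=gray(d['im']);m=[497.6,-130.3]
fit(g,P,m,40,56,-1,(180,540,5),4);fit(g,P,m,40,56,-1,(-80,80,5),3)
fit(g,P,m,16,88,-1,(-90,90,5),3)
s=5;off=np.array([260,180]);c=cv2.resize(d['im'][180:300,260:380],None,fx=5,fy=5,interpolation=cv2.INTER_CUBIC)[:,:,::-1].copy()
for r,z,col in((40,56,(0,0,255)),(16,88,(0,255,0)),(42,48,(255,0,0))):
    pts=np.array([ (proj("wrist",[m[0]+r*np.cos(a),m[1]+r*np.sin(a),z],P)-off+.5)*s for a in np.linspace(0,2*np.pi,73)])
    cv2.polylines(c,[pts.round().astype(int)],True,col,1)
cv2.imwrite("pics/seatc.png",c)
```

```text
-1 (180, 540, 5) [ 496.09 -130.29   41.15] rms 0.9541190603651777
-1 (-80, 80, 5) [ 497.99 -130.34   39.84] rms 0.13848781435170768
-1 (-90, 90, 5) [ 497.91 -130.25   15.12] rms 0.6928764851961593
```

View pics/seatc.png

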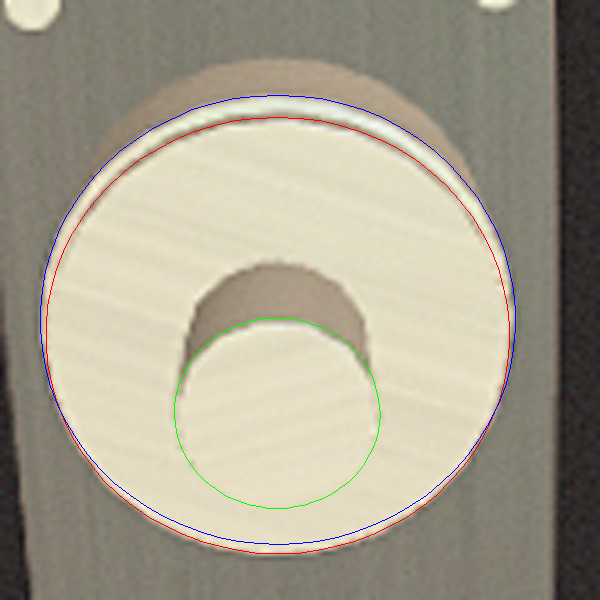

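The lid is seated: the projected circles overlap the flange, boss and rim, and the fitted centre is within 0.5 mm of the mouth. Next I'll push the clamp arm closed with shut fingers behind the bar end.

```bash
cat > push.py <<'E'
from fit import *
np.set_printoptions(precision=2,suppress=True)
m=np.array([497.6,-130.3]);psi=2.58
post=m+95*np.array([np.cos(np.radians(psi)),np.sin(np.radians(psi))])
def pt(th,off,z,rho=140):
    ph=np.radians(180+psi+th);u=np.array([np.cos(ph),np.sin(ph)]);n=np.array([-u[1],u[0]])
    p=post+rho*u+off*n;return [p[0],p[1],z],[180,0,psi+th]
E
python3 - <<'E'
from push import *
print(post)
grip(0)
p,r=pt(84,45,220);print(p,solve_ik(p,r));goto(p,r)
p,r=pt(84,45,114);move_l(p,speed=200)
P=pose();im=get_image("wrist");cv2.imwrite("pics/w_push0.png",im[:,:,::-1])
im=get_image("scene");im=cv2.resize(im[170:290,220:380],(800,600),interpolation=cv2.INTER_CUBIC)
cv2.imwrite(f"pics/scene_push0.png",im[:,:,::-1]);o=get_obs();print(o['t'],o['wrist_force'],o['tcp_pos'],o['grip_width'])
E
```

```text
[ 592.5  -126.02]
[np.float64(629.0718855848629), np.float64(-268.45877960969364), 220] [ -28.98   19.95   84.34    0.     75.71 -115.56]
17.4417 [0.19 0.58 0.51] [ 630.74 -269.16  116.97] -0.08015328218461305
```

View pics/w_push0.png

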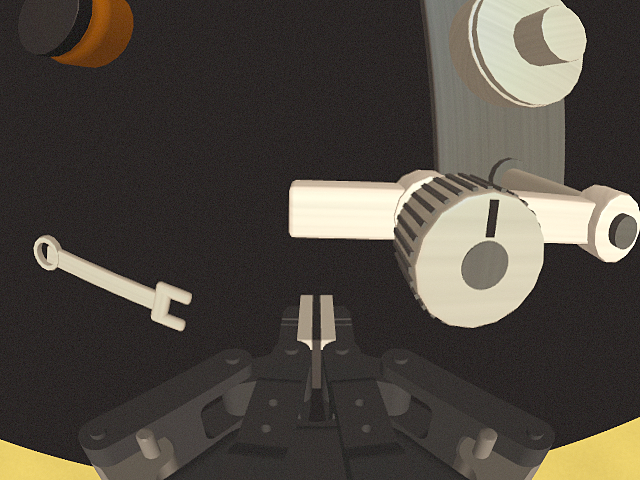

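View pics/scene_push0.png

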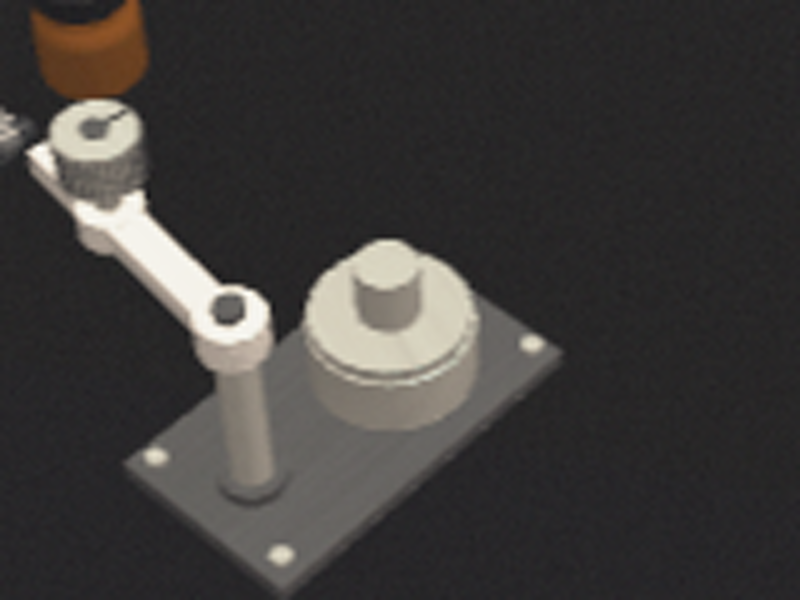

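The bar's free end is at (345,210) and the shut fingers are at (316,310) behind it. The knob at (470,250) could foul the gripper's side linkages, so I'll turn the tool 90° to put the linkages across the bar, beyond the knob.

Run:
```python
from push import *
def q(th,off,z,rho=142):
    p,r=pt(th,off,z,rho);r[2]-=90;return p,r
p,r=q(84,48,180);move_l(p,speed=200)
print(solve_ik(*q(84,48,180)),solve_ik(*q(0,25,114)))
goto(p,r)
p,r=q(84,48,114);move_l(p,r,speed=150)
p,r=q(84,32,114);move_l(p,r,speed=60);print(get_obs()['wrist_force'])
for th in np.arange(80,35,-5):
    p,r=q(th,25,114);move_l(p,r,speed=90);o=get_obs();print(th,o['wrist_force'],o['tcp_pos'])
    if np.abs(o['wrist_force']).max()>10: break
cv2.imwrite("pics/w_push1.png",get_image("wrist")[:,:,::-1])
im=get_image("scene");im=cv2.resize(im[150:300,200:400],(800,600),interpolation=cv2.INTER_CUBIC)
cv2.imwrite(f"pics/scene_push1.png",im[:,:,::-1]);print(get_obs()['t'])
```

```text
[-29.03  22.28  85.69  -0.    72.03 -25.61] [-27.62   2.46 117.29  -0.    60.26  59.8 ]
[-0.56 -0.11  0.45]
80 [ 0.57 -0.13 -0.9 ] [ 598.95 -270.11  114.15]
75 [ 0.66 -0.31  0.26] [ 586.61 -270.08  113.99]
70 [-0.12 -0.16  0.21] [ 574.12 -268.97  113.98]
65 [ 0.13 -0.3  -0.78] [ 561.72 -266.81  113.97]
60 [-0.   -0.73 -0.88] [ 549.57 -263.59  113.97]
55 [-0.06 -0.22  0.22] [ 537.73 -259.34  113.98]
50 [-0.54 -0.24 -0.44] [ 526.33 -254.05  113.97]
45 [-0.4   0.64  0.42] [ 515.41 -247.77  113.96]
40 [ 0.46 -0.18  0.33] [ 505.11 -240.6   113.97]
23.1083
```

View pics/w_push1.png

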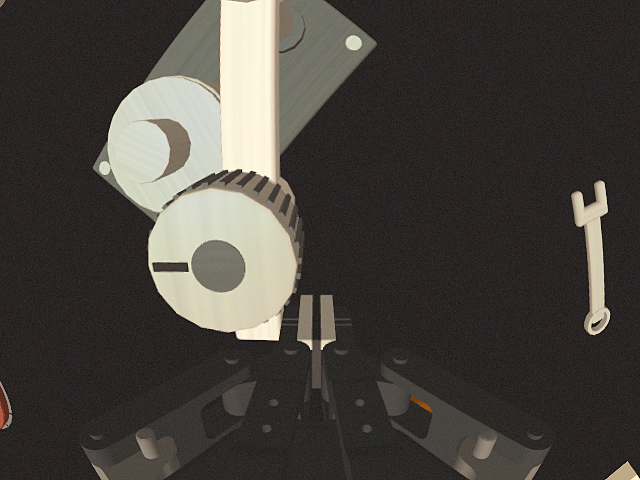

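View pics/scene_push1.png

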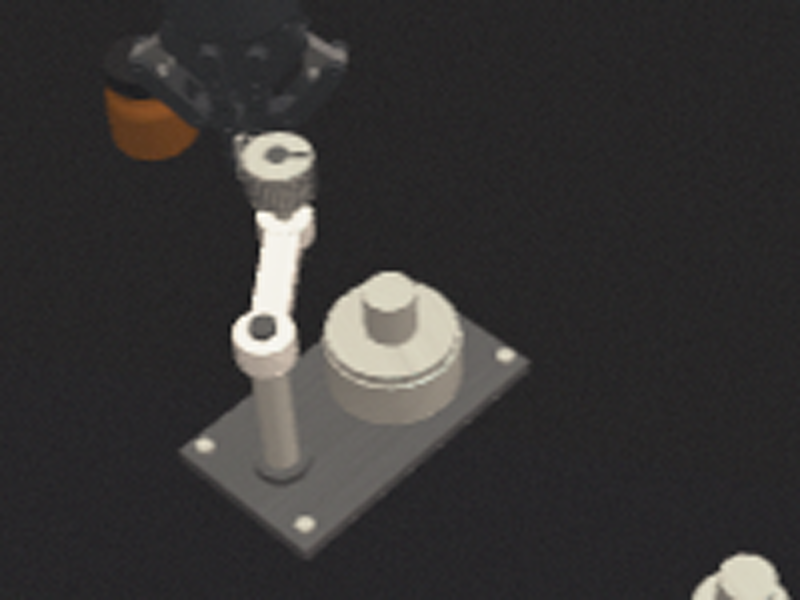

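The arm follows the fingers: the scene view shows it now at about 40°, with the lid undisturbed. I'll continue to the stop.

Run:
```python
from push import *
def q(th,off,z,rho=142):
    p,r=pt(th,off,z,rho);r[2]-=90;return p,r
for th in [35,30,25,20,15,10,7,5,3,2,1,0,-1,-2,-3,-4,-5]:
    p,r=q(th,25,114);move_l(p,r,speed=90 if th>8 else 30);
    wait(.05);o=get_obs();f=o['wrist_force'];print(th,f,o['tcp_pos'])
    if np.hypot(f[0],f[1])>5 and th<6: break
    if np.abs(f).max()>10: break
cv2.imwrite("pics/w_push2.png",get_image("wrist")[:,:,::-1])
im=get_image("scene");im=cv2.resize(im[150:300,200:400],(800,600),interpolation=cv2.INTER_CUBIC)
cv2.imwrite(f"pics/scene_push2.png",im[:,:,::-1]);print(get_obs()['t'])
```

```text
35 [-0.15 -0.03  0.66] [ 495.61 -232.72  114.07]
30 [-0.55  0.13  0.49] [ 486.7  -223.89  114.07]
25 [ 0.27 -0.48 -0.04] [ 478.58 -214.26  114.03]
20 [ 0.43 -0.73 -1.1 ] [ 471.38 -204.02  114.09]
15 [-0.29 -0.49 -0.33] [ 465.06 -193.15  114.1 ]
10 [ 0.5  -0.04 -0.33] [ 459.7  -181.79  114.08]
7 [ 0.2   0.6  -0.42] [ 456.73 -174.48  114.02]
5 [-0.29  0.27  0.36] [ 455.05 -169.54  113.99]
3 [-0.26  0.24 -0.42] [ 453.6  -164.71  113.99]
2 [0.2  0.32 0.61] [ 452.98 -162.27  114.03]
1 [-0.39  1.09 -0.42] [ 452.31 -159.75  113.97]
0 [ 0.    0.11 -0.47] [ 451.74 -157.27  113.97]
-1 [-0.04 -5.29 -1.94] [ 451.46 -155.86  114.13]
27.6417
```

View pics/w_push2.png

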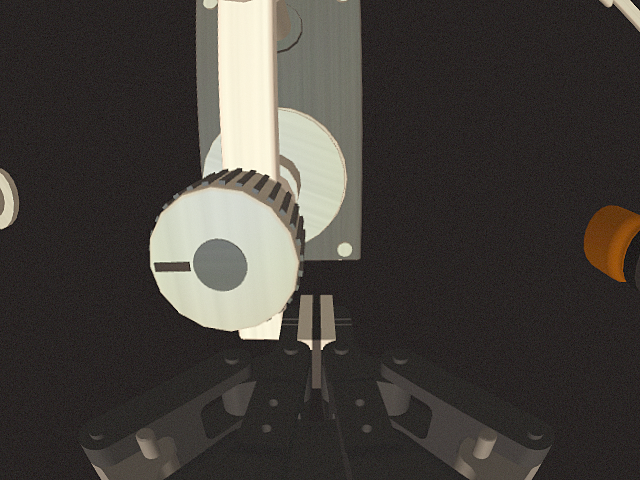

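View pics/scene_push2.png

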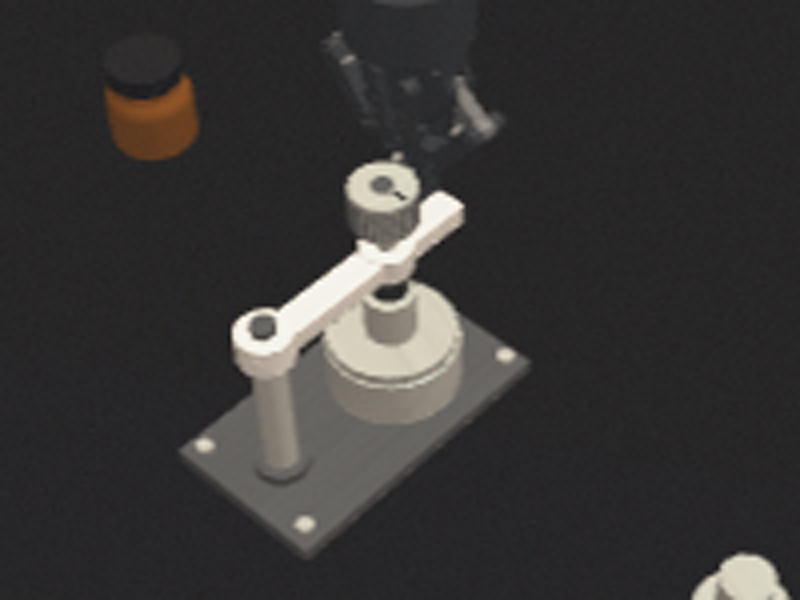

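The force rose at −1° (5.3 N), the scene shows the bar straight over the lid with the knob above the boss, so the arm is at its stop. Next I'll back off and look at the knob from above.

Run:
```python
from push import *
def q(th,off,z,rho=142):
    p,r=pt(th,off,z,rho);r[2]-=90;return p,r
p,r=q(0,45,114);move_l(p,r,speed=80)
p,r=q(0,45,215);move_l(p,r,speed=250)
grip(60)
goto([490,-130.3,270],[180,0,90]);wait(.2)
P=pose();im=get_image("wrist");np.savez("knob.npz",p=P[0],R=P[1],im=im);cv2.imwrite("pics/w_knob.png",im[:,:,::-1])
g=gray(im)
for z in (173,):
    fit(g,P,m,20,z,-1,(0,360,5),5);fit(g,P,m,20,z,-1,(-90,90,5),5)
print(get_obs()['t'])
s=5;off=np.array([250,160]);c=cv2.resize(im[160:300,250:390],None,fx=5,fy=5,interpolation=cv2.INTER_CUBIC)[:,:,::-1].copy()
for r,z,col in((20,173,(0,0,255)),(40,56,(255,0,0))):
    pts=np.array([ (proj("wrist",[m[0]+r*np.cos(a),m[1]+r*np.sin(a),z],P)-off+.5)*s for a in np.linspace(0,2*np.pi,73)])
    cv2.polylines(c,[pts.round().astype(int)],True,col,1)
cv2.imwrite("pics/knobc.png",c[:600])
```

```text
-1 (0, 360, 5) [ 497.55 -130.28   19.56] rms 0.7943004143863532
-1 (-90, 90, 5) [ 498.07 -130.33   19.33] rms 1.1356993922615044
31.9917
```

View pics/knobc.png

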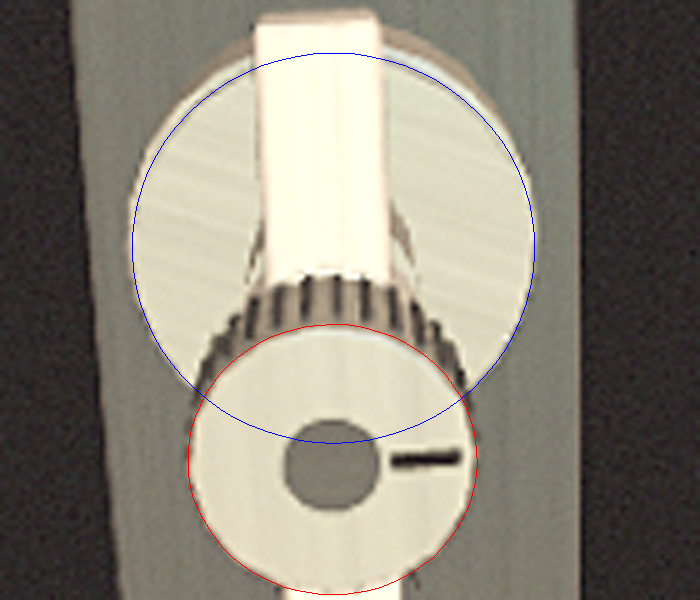

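```bash
cat > turn.py <<'E'
from push import *
import sys
y0,y1,z0=map(float,sys.argv[1:4])
def T(y,z): return [*m,z],[180,0,y]
goto(*T(y0,z0+40)); move_l([*m,z0],speed=120)
print("pre",get_obs()['wrist_force'],get_obs()['joint_pos'][5])
grip(30,80);wait(.1);o=get_obs();print(o['grip_width'],o['wrist_force'],o['moment'],o['t'])
y=y0;base=o['moment'][2]
while y>y1:
    y-=12;z=z0-1.6*np.radians(y0-y)
    goto(*T(y,z))
    o=get_obs();f=o['wrist_force'];print(round(y),f,"mz %.2f"%(o['moment'][2]),"eff %.2f"%o['effort'][5],round(o['ee_rot'][2],1),round(o['t'],2))
    if np.abs(f).max()>30 or abs(o['moment'][2]-base)>0.9: print("stop");break
cv2.imwrite(f"pics/w_turn_{int(o['t']*10)}.png",get_image("wrist")[:,:,::-1])
E
python3 turn.py 120 60 142
```

```text
pre [-0.07 -0.43  0.62] -142.46852784069407
38.102676588079646 [-1.7   1.29  5.97] [ 0.09  0.3  -0.01] 33.4583
108 [-2.58  1.06  5.6 ] mz -0.05 eff -0.03 108.0 33.77
96 [-1.82  0.74  5.71] mz -0.01 eff -0.03 96.0 34.09
84 [-1.71 -0.17  7.62] mz -0.11 eff -0.03 84.0 34.41
72 [-2.2   0.74  5.65] mz -0.11 eff -0.02 72.0 34.73
60 [-1.75  1.13  6.2 ] mz -0.14 eff -0.02 60.0 35.04
```

```bash
ls pics | grep turn; cp pics/w_turn_350.png pics/x.png 2>/dev/null; python3 -c "
from h import *
o=get_obs();print(o['joint_pos'],o['tcp_pos'],o['ee_rot'],o['t'])"
```

```text
w_turn_350.png
[-2.25008961e+01  4.57583911e+00  1.11546180e+02 -3.11661276e-02
  6.37325880e+01 -8.24738503e+01] [ 498.58590215 -130.92300192  142.27731323] [1.79852197e+02 8.69874620e-03 5.99867005e+01] 35.0917
```

View pics/w_turn_350.png

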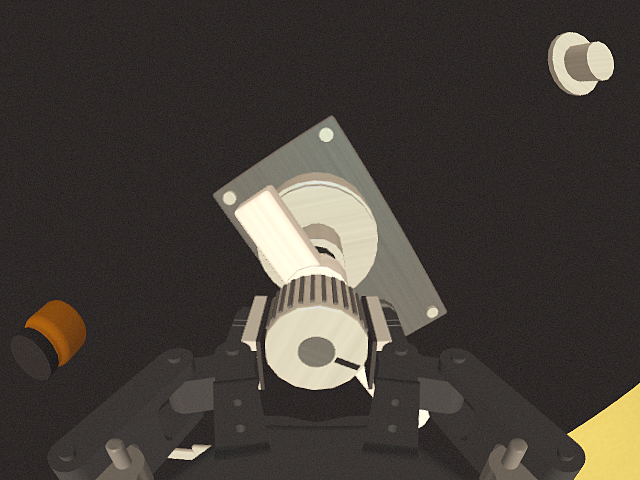

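The knob mark stays fixed relative to the jaws at (347,365), so the knob is turning with the gripper. I'll carry on with the same grasp.

```bash
cat > turn2.py <<'E'
from push import *
import sys
y0,y1,y,z0=map(float,sys.argv[1:5])
while y>y1:
    y-=12;z=z0-1.6*np.radians(y0-y)
    goto([*m,z],[180,0,y]);o=get_obs();f=o['wrist_force'];print(round(y),f,"mz %.2f"%(o['moment'][2]),round(o['ee_rot'][2],1),round(o['tcp_pos'][2],1),round(o['joint_pos'][5]),round(o['t'],2))
    if np.abs(f).max()>35 or abs(o['moment'][2])>1.0: print("stop");break
cv2.imwrite(f"pics/w_turn_b.png",get_image("wrist")[:,:,::-1])
E
python3 turn2.py 120 -110 60 142
```

```text
48 [-2.21 -0.06  6.31] mz -0.04 48.0 142.0 -70 35.41
36 [-1.94 -0.11  6.33] mz -0.05 36.0 141.7 -58 35.73
24 [-1.95 -0.16  6.54] mz -0.10 24.0 141.4 -46 36.04
12 [-1.97  0.99  7.26] mz -0.03 12.0 141.1 -34 36.36
0 [-1.55  0.6   6.32] mz -0.06 -0.0 140.7 -22 36.67
-12 [-1.66  1.36  6.9 ] mz -0.04 -12.0 140.4 -10 36.99
-24 [-1.97  0.69  6.73] mz -0.04 -24.0 140.1 2 37.31
-36 [-3.11 -1.1   8.11] mz 0.66 -35.8 139.8 13 37.62
-48 [-6.59 -1.76 10.45] mz -0.02 -47.9 139.7 26 37.94
-60 [-4.5   1.1   9.08] mz -0.07 -60.0 139.5 38 38.26
-72 [-4.61  2.05  9.91] mz 1.25 -71.7 139.2 49 38.58
stop
```

View pics/w_turn_b.png

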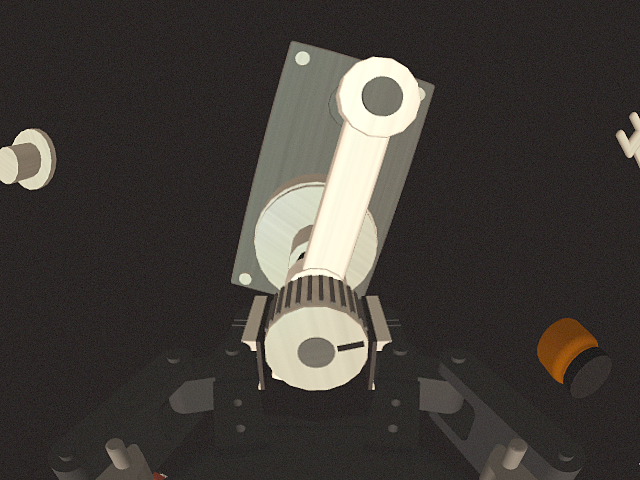

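The mark moved from about 24° below to about 10° above the jaw line, so the jaws slipped about 35° at 0.7–1.25 N·m. That suggests the hard stop. I'll release, measure the mark, and confirm with a firmer second grasp.

Run:
```python
from push import *
grip(60);wait(.1)
z=get_obs()['tcp_pos'][2]
move_l([*m,180],speed=150)
goto([490,-130.3,270],[180,0,0]);wait(.2)
P=pose();im=get_image("wrist");np.savez("knob2.npz",p=P[0],R=P[1],im=im);cv2.imwrite("pics/w_knob2.png",im[:,:,::-1]);print(P[0],get_obs()['t'])
def mark(im,P,z):
    g=cv2.GaussianBlur(im.astype(float).mean(2),(0,0),.8)
    best=[]
    for a in range(0,360,1):
        v=[g[tuple(proj("wrist",[m[0]+r*np.cos(np.radians(a)),m[1]+r*np.sin(np.radians(a)),z],P).round().astype(int)[::-1])] for r in np.arange(10,17,1)]
        best.append(np.mean(v))
    b=np.array(best);w=np.clip(np.percentile(b,50)-30-b,0,None);an=np.radians(np.arange(360))
    return np.degrees(np.arctan2((w*np.sin(an)).sum(),(w*np.cos(an)).sum())),b.min(),np.median(b)
print(mark(im,P,168.5))
d=np.load("knob.npz");print(mark(d['im'],(d['p'],d['R']),173))
s=5;off=np.array([250,160]);c=cv2.resize(im[140:260,260:420],None,fx=5,fy=5,interpolation=cv2.INTER_CUBIC)[:,:,::-1]
cv2.imwrite("pics/knob2c.png",c)
```

```text
[ 489.72 -130.18  269.31] 40.9167
(np.float64(-58.88395799875175), np.float64(64.65332580170585), np.float64(220.32778007445066))
(np.float64(89.3885914854561), np.float64(63.3086269606468), np.float64(213.28330238579593))
```

View pics/w_knob2.png

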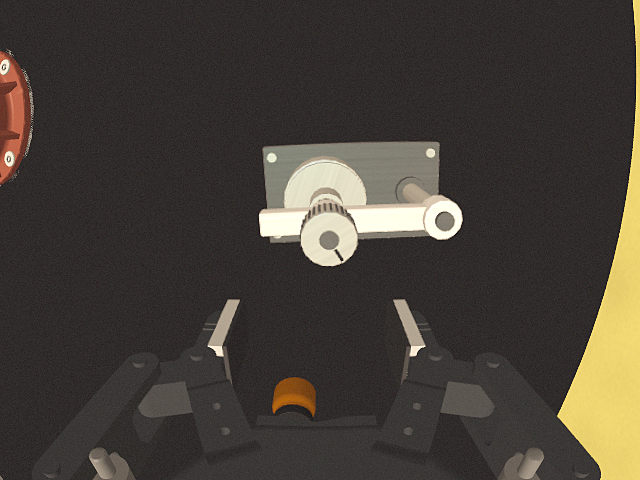

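Run:
```python
from push import *
goto([*m,180],[180,0,-20]);move_l([*m,137],speed=150)
grip(30,110);wait(.1);o=get_obs();print(o['grip_width'],o['wrist_force'],o['moment'])
for y in(-24,-28,-32,-36,-40,-44):
    goto([*m,136.8],[180,0,y]);o=get_obs();print(y,o['wrist_force'],"mz %.2f"%o['moment'][2],round(o['ee_rot'][2],1),round(o['t'],2))
    if abs(o['moment'][2])>1.3: break
grip(60);wait(.1)
move_l([*m,180],speed=150)
goto([490,-130.3,270],[180,0,0]);wait(.2)
P=pose();im=get_image("wrist");cv2.imwrite("pics/w_knob3.png",im[:,:,::-1])
g=gray(im);b=[]
for a in range(360):
    b.append(np.mean([g[tuple(proj("wrist",[m[0]+r*np.cos(np.radians(a)),m[1]+r*np.sin(np.radians(a)),168.5],P).round().astype(int)[::-1])] for r in range(10,17)]))
b=np.array(b);w=np.clip(np.median(b)-30-b,0,None);an=np.radians(np.arange(360))
print("mark",np.degrees(np.arctan2((w*np.sin(an)).sum(),(w*np.cos(an)).sum())),get_obs()['t'])
for n,(a,b_) in dict(scene=(220,170),side=(270,200)).items():
    i=get_image(n);cv2.imwrite(f"pics/{n}_fin.png",cv2.resize(i[b_:b_+120,a:a+160],(800,600),interpolation=cv2.INTER_CUBIC)[:,:,::-1])
```

```text
37.51942247621807 [-3.28  1.3   7.66] [0.23 0.63 0.01]
-24 [-5.69 -1.48  8.78] mz -0.06 -23.9 42.48
-28 [-6.91 -6.    9.24] mz -0.06 -27.9 42.73
-32 [-9.2  -8.03 10.5 ] mz -0.04 -31.9 42.98
-36 [-12.04  -9.87  11.6 ] mz 0.02 -35.8 43.23
-40 [-11.71  -8.78  12.18] mz 2.58 -39.2 43.48
mark -59.044405013660054 45.3333
```

View pics/scene_fin.png

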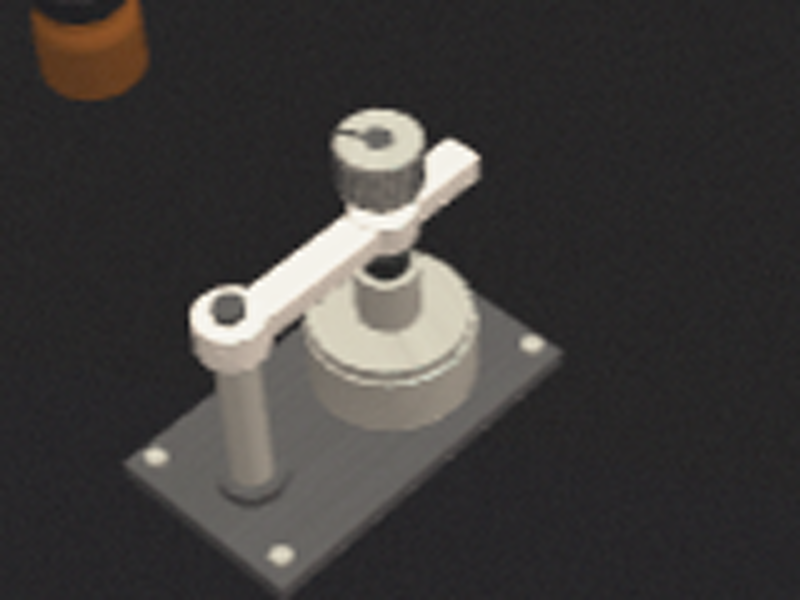

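View pics/side_fin.png

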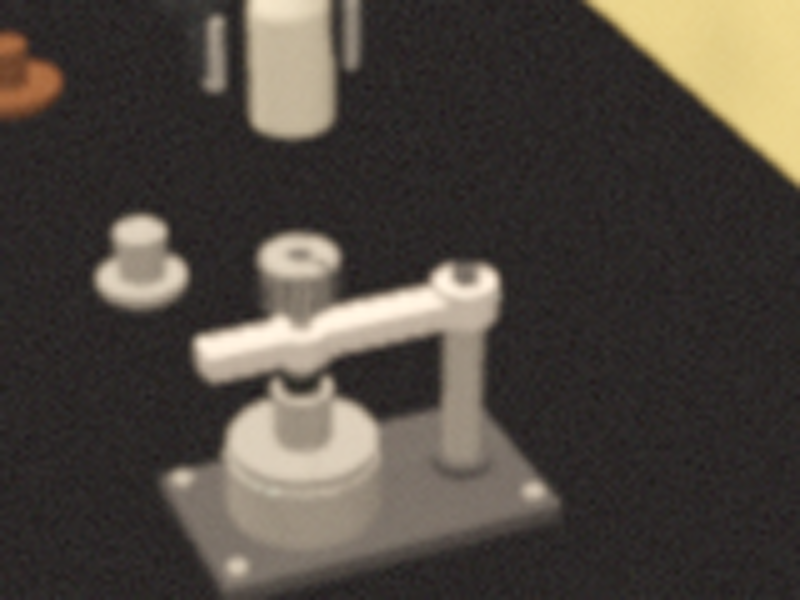

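Run:
```python
from push import *
wait(.1);P=pose();im=get_image("wrist");g=gray(im)
a=fit(g,P,m,20,169.3,-1,(0,360,5),4)
d=a[:2]-post;print("arm angle deg",(np.degrees(np.arctan2(d[1],d[0]))-180-psi+180)%360-180,np.hypot(*d))
o=get_obs();print(o['wrist_force'],o['t'])
sign_off()
```

```text
-1 (0, 360, 5) [ 497.5  -130.34   19.66] rms 0.263702175950191
arm angle deg 0.018846919138979956 95.10375861510252
[-0.27 -0.12  0.41] 45.5833
the job is handed in; nothing more can be done
```

The pot is closed and I handed the job in at 45.6 s of the 72 s allowed. The larger grey lid is on the mouth, the clamp arm is against its stop, and the knob is screwed down to its stop.

My last checks:
- **Lid:** before I closed the arm, its fitted centre was within about 0.5 mm of the mouth and it sat level on the rim. It looks unchanged in the final scene and side pictures.
- **Arm:** measured at about 0.02° from closed, with the knob centre 95.1 mm from the post.
- **Knob:** it turned about 148° clockwise, then the jaws slipped. A second grasp at 110 N reached 2.6 N·m and the mark did not move (−58.9° before, −59.0° after), so I take it to be at the hard stop.
- **Bystanders:** the robot did not touch the bottle, jar, wrench or smaller lid. The small lid and bottle are where they were in the final side picture. I did not re-measure the jar and wrench.
- **Robot:** it was clear of everything at hand-in.

I could not measure the pad force directly. I infer it from the knob being at its stop and the pad touching the lid. No check failed or disagreed at the end. One early lid fit used the wrong flange height, and redoing it with the correct height agreed.

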